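File a lino block in the tightest slot of the graded rack that takes it

ROBOT

A 7-joint arm with a two-finger parallel gripper is mounted at the origin on the work surface; the furniture and walls round the work are solid. World frame = base frame: x ahead of the robot, y to its left, z up, the work surface at z = 0. Lengths are in m, angles in rad, forces in N, time in s.
With the tool pointing down it reaches from about 0.4 to 0.85 m from the base axis. Payload 10.4 kg.
Tool frame: the origin (TCP) lies midway between the tips of the shut fingers; the grasp point (between the pads) lies 19 mm behind it; z points along the fingers, y is the line along which they close (so a half turn about z gives the same grasp; the last joint's range is limited). The gripper opens to 85 mm and grips with 20 to 120 N. Pads are 22 mm wide; open, the fingers measure 114 mm over their backs; the gripper's body (76 mm by 85 mm) begins 54 mm behind the grasp point. The pads swing forward as they close: fully open they stand 13 mm farther back than shut.
Start: joints at [-0.023, 0.332, -0.065, 1.46, 0.022, 1.35, -0.088], TCP at [0.625, 0, 0.231] pointing down, gripper open.
Joint ranges: [-2.6, 2.6], [-0.5, 2.12], [-1.47, 1.34], [0.16, 2.42], [-1.27, 4.41], [0.06, 2.06], [-2.6, 2.6]. Speed limits (rad/s): [2.22, 2.22, 2.79, 2.79, 3.14, 3.14, 3.14].

INTERFACE

Orientations are given as a unit quaternion [x, y, z, w].
In Python, from workcell import get_obs, camera, camera_params, hand_in gives the robot as it stands.
- The arm moves only by the tool carry_out, never from a script. Its argument "commands" is a list that holds one entry, the list of rows, each a list of 6 numbers: the shift along the tool's x, y, z in units of 40 mm (1.0 is 40 mm), then the turn, a rotation vector about the tool's x, y, z in units of 6 degrees (1.0 is 6 degrees). In form: [[[x, y, z, ax, ay, az], ...]]. A call has 1 to 20 rows; each row shifts and turns the commanded pose from where the row before left it, along the tool's axes as they then stand; what a row does not reach is not made up. A row lasts 1/12 s, in which the tool goes at most 41.7 mm and 7.16 degrees, less where a joint would pass 70% of its speed; a pose out of reach is approached as far as the arm can. A call is refused whole if a number of a shift passes 1 or a number of a turn 1, either way. A call with a gripper value outside its range is refused whole. "hand" is the closure, from -1 (fully open) to 1 (shut), set as the call begins (left out, the last holds). The fingers move at their own pace and stop on an object; "force" is the grip in N (left out, the last holds). Time passes only in rows, so rows that do not move let the fingers close. It gives the time, the measured TCP pose, the force, the opening and the grip force at its end, in the units of the state.
- get_obs(): the state, without advancing time (a new reading comes with each control period).
- camera(name): name is "scene" or "side" or "wrist"; returns the picture (420x560x3 uint8, red, green, blue); there is no depth.
- camera_params(name): a dict with "mtx" (3x3 intrinsics, pixels), "k1" (the pictures are not rectified: a ray, as slopes to the right and down, at radius r is drawn at 1 + k1 r^2 times it, then the intrinsics apply), "R" (3x3) and "t" (3): a world point X has camera coordinates R X + t. Camera axes: x right, y down, z forward; pixel columns grow to the right and rows downward; lengths in m; the calibration is good to about 2 mm. A picture is of the moment at which its call begins: read the wrist's pose just before it. camera_params takes no time and is no camera call; for the wrist camera it gives the pose at the moment of the call.
- hand_in(): hands the job in; it is judged then, once.
The state is a dict: "clock": time; "joint_pos": joint angles; "joint_velocities": joint speeds; "tau": joint torques, N m; "position": TCP position; "ee_rot": TCP orientation; "ft_force": force on the tool from outside, world axes, zero at the start; "torque": the same for the moment, N m; "grip_width": opening from 0.0 (shut) to 1.0 (fully open); "grasp_force": force on a finger pad.
Only numpy, scipy, OpenCV 4.12 (cv2) and the standard library are available. Lean on these libraries where they do the work, as an engineer would, in place of code of your own. Each camera call takes 0.05 s, during which the arm holds its last target. There are 200 camera calls.

TASK

Pick up the lino block that stands on its long edge and offer its lower edge gently to the slots of the graded block rack one after another, beginning at the narrow end, until the first one takes it. Leave it standing upright there, fully down on the rack's floor and centred along the slot. Never force it: the sliding metal comb that sets the slots must stay where it is, and nothing else on the table may be disturbed.

Things in the scene. Friction and masses are not known exactly. Their poses are not given: they have to be found in the camera images.
- lino_block: brown lino printing block on a board, 90 x 120 x 22 mm (22.2 mm through), about 0.2 kg, standing on a 120 mm edge so that it is 90 mm high. Origin: centre of its back face (45 mm above the edge it stands on). Its own z axis is level and runs through its thickness, from the back face (z = 0) to the cut face (z = 22 mm); its y axis is level, along the 120 mm edge; its x axis points down
- block_top (a point): middle of the block's upper edge (half way through its thickness), 90 mm above its foot
- block_foot (a point): middle of the block's lower edge (half way through its thickness)
- block_rack: graded rack, fixed: wooden base 106 x 256 mm, five slots side by side along its y axis, narrowest at the -y end, each 4 mm wider than the one before. Slots run along x, centred on x = 0. Origin: centre of the base's underside, z up. A block stands on its floor at z = 20 mm. Dividers: 94 mm long, 8 mm thick, half-round noses, tops at z = 65 mm
- slot1 (a point): slot 1, the narrowest: point on the guide face (+y face of its fixed wooden divider) where the slot begins, mid length, at the height of the divider tops. The slot runs from here along the rack's +y to the next metal divider.
- slot2 (a point): slot 2: the same point on its guide face, 40 mm further along the rack's +y than slot 1's
- slot3 (a point): slot 3: the same point on its guide face, 84 mm further along the rack's +y than slot 1's
- slot4 (a point): slot 4: the same point on its guide face, 132 mm further along the rack's +y than slot 1's
- slot5 (a point): slot 5, the widest: the same point on its guide face, 184 mm further along the rack's +y than slot 1's
- comb_pull (a point): brass pull at the rack's +y end, end of the metal comb that slides along y and carries the metal dividers. The comb's setting differs each time, so slot widths are not known; the first slot that takes the block has 0 to 4 mm to spare. Held by a pinch screw: about 15 N along y makes it slip. The gap behind a metal divider (under 13 mm) is no slot
- glue_stick: bystander: standing glue stick, 27 mm across, 94 mm high; origin at the centre of its foot
- ink_jar_3: bystander: ink jar with red lid, 60 mm across, 77 mm high; origin at the centre of its foot
- gouge_1: bystander: lino gouge with wooden handle, 141 mm long, 20 mm high, lying; origin at its middle, underside

How it is judged:
By the outcome, as a careful person would: the job done as asked, in the order asked, and still so for the second after the job is handed in, with the robot touching nothing.
It also fails if it takes over 72 s, if anything falls off the work surface, if the arm or the gripper's body presses on something with over 40 N, if the wrist force passes 120 N, or if a joint passes its speed limit or range.

## Working session

There is one attempt and no reset: what is moved stays moved. The work goes in short steps, Python scripts to look and compute and a tool call to move; the robot and the scene stay as the last step left them, time stands still between calls to the robot, and variables do not carry over. Pictures are saved under pics/ and viewed, at most 10 in all, crops included, and the job is handed in when it is done.

Besides the shell and the picture viewer there is one more tool, called after "Call:" in YAML: its name, and indented under it one key for each argument. carry_out: Moves the arm, as the interface text tells. Its arguments: {"type":"object","properties":{"commands":{"type":"array"},"hand":{"type":"number"},"force":{"type":"number"}},"required":["commands"]}

```bash
mkdir -p pics
python3 - <<'E'
from workcell import *
import cv2,numpy as np
o=get_obs();print(o)
for n in ("scene","side","wrist"):
    p=camera_params(n);print(n,p)
    cv2.imwrite(f"pics/{n}0.png",camera(n)[:,:,::-1])
E
```

```text
{'clock': 0.0, 'joint_pos': array([-0.0225968 ,  0.3328523 , -0.0647253 ,  1.46094349,  0.02159247,
        1.34989798, -0.08851348]), 'joint_velocities': array([ 0.00016348,  0.00088201, -0.00217517,  0.00190099,  0.00014467,
       -0.00081845, -0.00134494]), 'tau': array([ 4.98105128e-04, -6.25449800e+01,  4.97091911e-02, -3.91610491e+01,
        1.63588714e-02,  9.83294769e-03, -6.01235030e-06]), 'position': array([6.24623516e-01, 1.01818803e-05, 2.30527177e-01]), 'ee_rot': array([ 7.07097199e-01,  7.07116014e-01, -5.14494772e-04, -4.78928275e-04]), 'ft_force': array([ 0.01192204,  0.72096168, -0.13382308]), 'torque': array([ 0.03426108, -0.00344271, -0.01973006]), 'grasp_force': 0.0, 'grip_width': 1.0021928538473202}
scene {'mtx': array([[443.12988836,   0.        , 277.41880804],
       [  0.        , 443.12988836, 210.16657051],
       [  0.        ,   0.        ,   1.        ]]), 'k1': -0.10715886809626261, 'R': array([[-0.80265211,  0.59644437,  0.00192469],
       [ 0.25196156,  0.34199314, -0.90529336],
       [-0.54061536, -0.72615068, -0.42478257]]), 't': array([ 0.38959
[... 168 characters left out ...]
,   0.        ,   1.        ]]), 'k1': -0.1394980784111249, 'R': array([[ 0.93511932, -0.35354841, -0.02356643],
       [-0.22244246, -0.53397722, -0.81571299],
       [ 0.27581009,  0.76803116, -0.57797659]]), 't': array([-0.49202641,  0.20661436,  1.09567929])}
wrist {'mtx': array([[305.56592558,   0.        , 282.99584299],
       [  0.        , 305.56592558, 207.39827831],
       [  0.        ,   0.        ,   1.        ]]), 'k1': -0.04737977967121963, 'R': array([[ 9.99997845e-01,  1.57656801e-03, -1.35067148e-03],
       [ 1.90105984e-03, -9.56834741e-01,  2.90626333e-01],
       [-8.34177220e-04, -2.90628274e-01, -9.56835676e-01]]), 't': array([-0.62478108, -0.03899983,  0.38029464])}
```

Run:
```python
import cv2,numpy as np
a=[cv2.imread(f"pics/{n}0.png") for n in ("scene","side")]
cv2.imwrite("pics/a.png",cv2.resize(a[0],(784,588)));cv2.imwrite("pics/b.png",cv2.resize(a[1],(784,588)))
```

```text
(no output)
```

View pics/a.png

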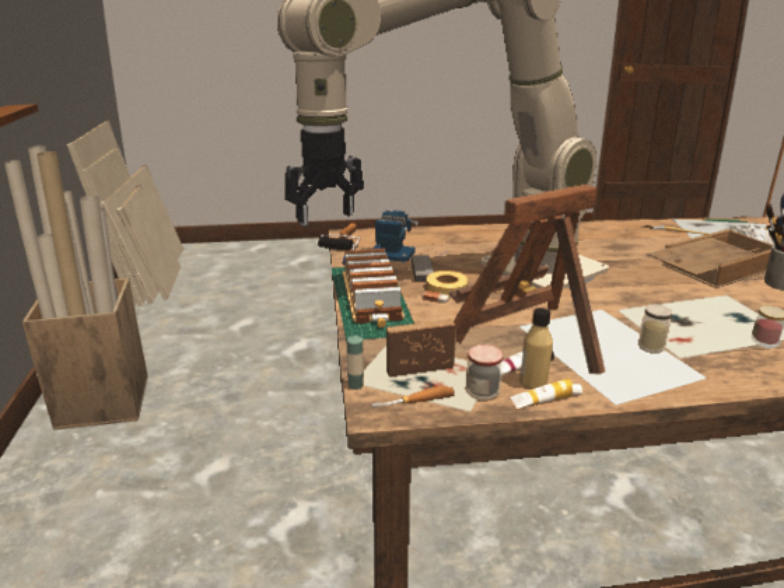

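View pics/b.png

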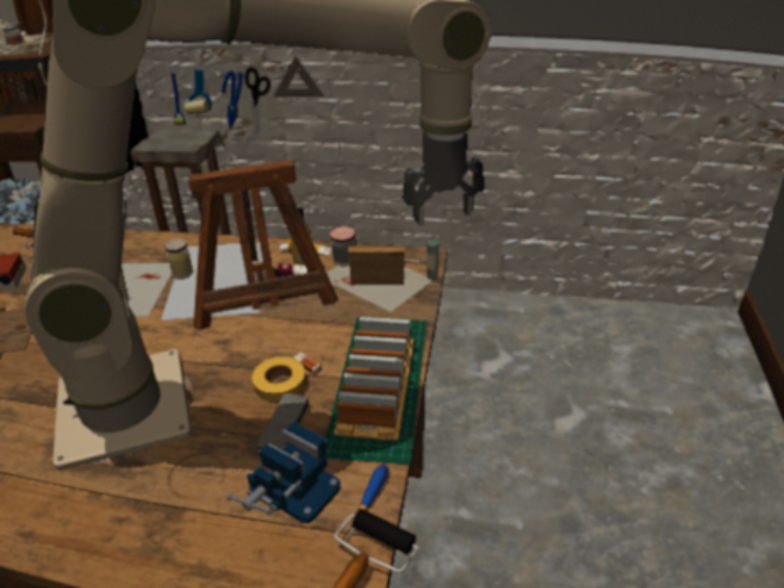

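View pics/wrist0.png

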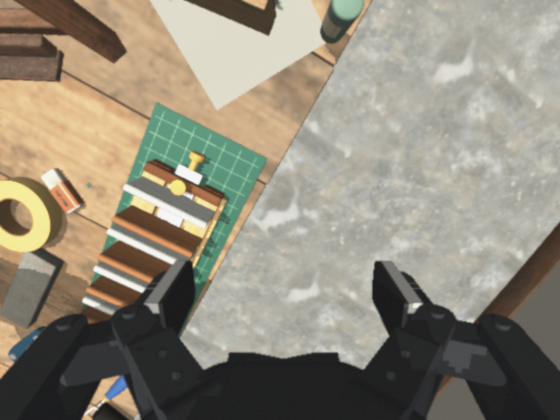

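The scene and side views show the block standing between the glue stick and the ink jar (scene ~(388–455, 328)/1.4, side ~(350–404, 248)/1.4). The rack is on the green mat, with its brass pull end towards the block (wrist ~(195,158)).

```bash
cat > h.py <<'E'
from workcell import *
import cv2,numpy as np
from scipy.spatial.transform import Rotation as Ro
def cast(p,uv,z):
    K=p["mtx"]; r0=None
    d=np.array([(uv[0]-K[0,2])/K[0,0],(uv[1]-K[1,2])/K[1,1]]); s=d.copy()
    for _ in range(20): s=d/(1+p["k1"]*(s@s))
    C=-p["R"].T@p["t"]; v=p["R"].T@np.array([s[0],s[1],1])
    return C+v*(z-C[2])/v[2]
def proj(p,X):
    c=p["R"]@np.asarray(X)+p["t"]; s=c[:2]/c[2]; s=s*(1+p["k1"]*(s@s))
    return s*p["mtx"][0,0]+p["mtx"][:2,2]
def tool(dx):  # world shift -> tool axes units of 40mm
    o=get_obs(); return Ro.from_quat(o["ee_rot"]).inv().apply(dx)/0.04
E
python3 - <<'E'
from h import *
np.set_printoptions(precision=4,suppress=True)
f=1/1.4
def show(n,l,z):
    p=camera_params(n)
    for u in l: print(n,u,cast(p,u,z))
show("scene",[(388*f,328*f),(455*f,326*f)],.09)
show("side",[(350*f,247*f),(404*f,250*f)],.09)
show("wrist",[(183,0),(267,34)],.09)
print('glue');show("wrist",[(345,8)],.094);show("side",[(433*f,244*f)],.094);show("scene",[(355*f,340*f)],.094)
print('jar');show("side",[(343*f,233*f)],.077);show("scene",[(485*f,355*f)],.077)
print('rack top');show("wrist",[(137,178),(218,215),(127,188),(210,226),(116,210),(200,252)],.065)
print('pull');show("wrist",[(195,158)],.04)
o=get_obs();R=Ro.from_quat(o["ee_rot"]).as_matrix();print(R)
for n in("scene","side"): p=camera_params(n);print(-p["R"].T@p["t"])
E
```

```text
scene (277.14285714285717, 234.28571428571428) [0.6079 0.1635 0.09  ]
scene (325.0, 232.85714285714286) [0.5107 0.2263 0.09  ]
side (250.0, 176.42857142857144) [0.5078 0.2104 0.09  ]
side (288.57142857142856, 178.57142857142858) [0.6097 0.1541 0.09  ]
wrist (183, 0) [0.5421 0.1668 0.09  ]
wrist (267, 34) [0.6113 0.1402 0.09  ]
glue
wrist (345, 8) [0.6754 0.1592 0.094 ]
side (309.2857142857143, 174.28571428571428) [0.6732 0.1467 0.094 ]
scene (253.57142857142858, 242.85714285714286) [0.6805 0.1707 0.094 ]
jar
side (245.0, 166.42857142857144) [0.517  0.2955 0.077 ]
scene (346.42857142857144, 253.57142857142858) [0.522  0.3123 0.077 ]
rack top
wrist (137, 178) [0.473  0.0119 0.065 ]
wrist (218, 215) [ 0.5555 -0.0284  0.065 ]
wrist (127, 188) [0.4608 0.0012 0.065 ]
wrist (210, 226) [ 0.546 -0.041  0.065]
wrist (116, 210) [ 0.445  -0.0231  0.065 ]
wrist (200, 252) [ 0.5327 -0.0719  0.065 ]
pull
wrist (195, 158) [0.5284 0.029  0.04  ]
[[ 0.      1.     -0.0011]
 [ 1.     -0.     -0.    ]
 [-0.     -0.0011 -1.    ]]
[1.1664 0.9145 0.593 ]
[ 0.2039 -0.9051  0.7902]
```

Run:
```python
from h import *
np.set_printoptions(precision=3,suppress=True)
f=1/1.4
a=camera_params("scene");b=camera_params("side")
for u in [(333,300),(204,324)]: print(cast(b,np.array(u)*f,0))
for u in [(460,335),(598,370)]: print(cast(a,np.array(u)*f,0))
def tri(u,v):
    L=[]
    for p,w in((a,u),(b,v)):
        w=np.array(w)*f;L.append((cast(p,w,0),cast(p,w,.2)))
    A=np.stack([L[0][1]-L[0][0],-(L[1][1]-L[1][0])],1)
    s=np.linalg.lstsq(A,L[1][0]-L[0][0],rcond=None)[0]
    P=L[0][0]+s[0]*(L[0][1]-L[0][0]);Q=L[1][0]+s[1]*(L[1][1]-L[1][0]);print(P,Q)
tri((508,213),(295,173)); tri((595,195),(192,185))
p=camera_params("wrist");print(-p["R"].T@p["t"])
```

```text
[0.448 0.161 0.   ]
[0.176 0.183 0.   ]
[0.411 0.137 0.   ]
[0.299 0.384 0.   ]
[0.409 0.234 0.276] [0.412 0.231 0.272]
[0.209 0.263 0.282] [0.214 0.26  0.274]
[0.625 0.074 0.374]
```

Call:
carry_out:
  commands:
    - [[0.58, -0.2, -0.04, 0, 0, 0], [0.58, -0.2, -0.04, 0, 0, 0], [0.58, -0.2, -0.04, 0, 0, 0], [0.58, -0.2, -0.04, 0, 0, 0], [0.58, -0.2, -0.04, 0, 0, 0], [0.4, -0.1, -0.04, 0, 0, 0]]

```text
clock: 0.65
position: [0.5798, 0.1346, 0.2408]
ee_rot: [0.706, 0.708, 0.0, -0.0]
ft_force: [-0.5, 1.0, -1.2]
grip_width: 0.997
grasp_force: 0.0
```

Call:
carry_out:
  commands:
    - [[0.62, -0.25, 0, 0, 0, -0.9], [0, 0, 0, 0, 0, -0.9], [0, 0, 0, 0, 0, -0.9], [0, 0, 0, 0, 0, -0.9], [0, 0, 0, 0, 0, -0.9], [0, 0, 0, 0, 0, -0.9], [0, 0, 0, 0, 0, -0.9], [0, 0, 0, 0, 0, -0.9], [0, 0, 0, 0, 0, -0.9], [0, 0, 0, 0, 0, -0.9], [0, 0, 0, 0, 0, -0.9], [0, 0, 0, 0, 0, -0.2], [0, 0, 0, 0, 0, 0], [0, 0, 0, 0, 0, 0]]

```text
clock: 1.82
position: [0.571, 0.1567, 0.2408]
ee_rot: [0.255, 0.967, -0.0, -0.0]
ft_force: [-0.5, -0.4, 0.6]
grip_width: 0.999
grasp_force: 0.0
```

Run:
```python
from h import *
np.set_printoptions(precision=4,suppress=True)
o=get_obs();print(o["position"],o["joint_pos"],Ro.from_quat(o["ee_rot"]).as_matrix());p=camera_params("wrist")
np.savez("w1.npz",**p)
cv2.imwrite("pics/w1.png",camera("wrist")[:,:,::-1])
```

```text
[0.571  0.1567 0.2408] [-0.1172  0.2698 -0.2764  1.5272  0.0745  1.3551  0.6546] [[-0.8698  0.4935 -0.0001]
 [ 0.4935  0.8698 -0.    ]
 [ 0.0001 -0.0001 -1.    ]]
```

View pics/w1.png

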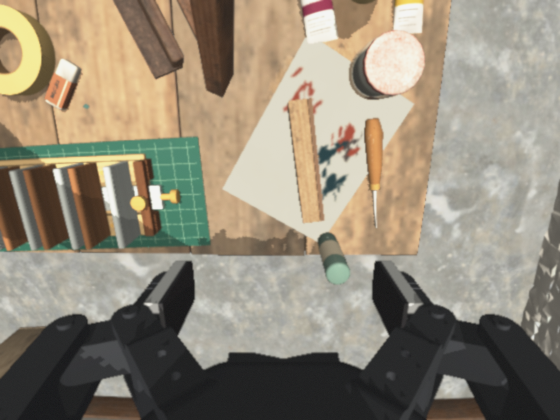

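The block's top is the tan strip (290–322, 100–222). The glue stick is at (335,275), the jar at (393,63), and the rack is at left with its pull at (175,197).

Run:
```python
from h import *
np.set_printoptions(precision=4,suppress=True)
p=dict(np.load("w1.npz"));im=cv2.imread("pics/w1.png")
hsv=cv2.cvtColor(im,cv2.COLOR_BGR2HSV);print(hsv[[120,160,200],[298,306,312]])
m=cv2.inRange(hsv,(5,60,90),(25,255,255));r=np.zeros_like(m);r[95:226,284:328]=m[95:226,284:328]
r=cv2.morphologyEx(r,cv2.MORPH_OPEN,np.ones((3,3)))
c=max(cv2.findContours(r,0,2)[0],key=cv2.contourArea)
P=np.array([cast(p,q[0].astype(float),.09)[:2] for q in c],np.float32)
rr=cv2.minAreaRect(P);print(rr);bp=cv2.boxPoints(rr);print(bp)
e=max(bp[1]-bp[0],bp[2]-bp[1],key=np.linalg.norm);print(np.degrees(np.arctan2(e[1],e[0])))
o=get_obs();d=np.array([*rr[0],.0])-[*o["position"][:2],0];print(tool(d))
# check against corners
for u in[(290,101),(309,99),(322,219),(302,222)]:print(cast(p,u,.09))
# rack
for u in[(109,163),(131,161),(119,247),(141,243),(60,164),(78,248)]:print('r',cast(p,u,.065))
```

```text
[[ 17 103 221]
 [ 18  96 226]
 [ 18  94 228]]
((0.5549799203872681, 0.1899045705795288), (0.034301452338695526, 0.12351002544164658), 63.544105529785156)
[[0.4921 0.2021]
 [0.6026 0.147 ]
 [0.6179 0.1777]
 [0.5073 0.2328]]
-26.455887
[0.7559 0.5227 0.    ]
[0.4992 0.2051 0.09  ]
[0.5062 0.2211 0.09  ]
[0.615  0.1779 0.09  ]
[0.6078 0.1586 0.09  ]
r [0.4572 0.0088 0.065 ]
r [0.4675 0.0309 0.065 ]
r [ 0.5397 -0.0428  0.065 ]
r [ 0.5483 -0.017   0.065 ]
r [ 0.4307 -0.0392  0.065 ]
r [ 0.5167 -0.0869  0.065 ]
```

Run:
```python
from h import *
np.set_printoptions(precision=4,suppress=True)
p=dict(np.load("w1.npz"));im=cv2.imread("pics/w1.png")
hsv=cv2.cvtColor(im,cv2.COLOR_BGR2HSV)
m=cv2.inRange(hsv,(13,75,195),(23,130,255));r=np.zeros_like(m);r[90:230,280:332]=m[90:230,280:332]
c=max(cv2.findContours(r,0,2)[0],key=cv2.contourArea)
P=np.array([cast(p,q[0].astype(float),.09)[:2] for q in c],np.float32)
rr=cv2.minAreaRect(P);bp=cv2.boxPoints(rr);print(rr,bp)
e=max(bp[1]-bp[0],bp[2]-bp[1],key=np.linalg.norm);print(np.degrees(np.arctan2(e[1],e[0])))
o=get_obs();print(tool(np.array([*rr[0],0])-[*o["position"][:2],0]))
print(cv2.minAreaRect(c))
```

```text
((0.5564773678779602, 0.1896236687898636), (0.017294086515903473, 0.11955814808607101), 67.95953369140625) [[0.4978 0.204 ]
 [0.6086 0.1592]
 [0.6151 0.1752]
 [0.5043 0.2201]]
-22.04045
[0.7199 0.535  0.    ]
((304.7618103027344, 160.19261169433594), (123.03649139404297, 18.51030731201172), 83.19094848632812)
```

Call:
carry_out:
  commands:
    - [[0.36, 0.27, 0, 0, 0, 0], [0.36, 0.27, 0, 0, 0, 0], [0, 0, 0, 0, 0, -0.65], [0, 0, 0, 0, 0, -0.6], [0, 0, 0.5, 0, 0, 0], [0, 0, 0.5, 0, 0, 0], [0, 0, 0.5, 0, 0, 0], [0, 0, 0, 0, 0, 0], [0, 0, 0, 0, 0, 0]]

```text
clock: 2.62
position: [0.556, 0.1896, 0.1805]
ee_rot: [0.191, 0.982, -0.0, -0.001]
ft_force: [-0.2, -0.4, 0.1]
grip_width: 1.002
grasp_force: 0.0
```

Run:
```python
from h import *
np.set_printoptions(precision=4,suppress=True)
o=get_obs();print(o["position"],o["joint_pos"],Ro.from_quat(o["ee_rot"]).as_matrix());p=camera_params("wrist")
print(tool(np.array([.5565,.190,.053])-o["position"]))
im=camera("wrist")[:,:,::-1];cv2.imwrite("pics/w2.png",im)
hsv=cv2.cvtColor(im,cv2.COLOR_BGR2HSV);uv=proj(p,[.5565,.19,.09]);print(uv)
r=cv2.inRange(hsv,(13,60,150),(23,140,255))
c=[c for c in cv2.findContours(r,0,2)[0] if cv2.contourArea(c)>300]
for q in c:
    P=np.array([cast(p,k[0].astype(float),.09)[:2] for k in q],np.float32);print(cv2.minAreaRect(q),cv2.minAreaRect(P))
```

```text
[0.556  0.1896 0.1805] [-0.1483  0.3025 -0.3114  1.6176  0.0965  1.2385  0.7093] [[-0.9274  0.374  -0.0017]
 [ 0.374   0.9274 -0.0006]
 [ 0.0014 -0.0012 -1.    ]]
[-0.0112  0.017   3.1879]
[283.4042 211.0481]
((50.51972961425781, 162.95587158203125), (97.91911315917969, 37.66615295410156), 24.08745002746582) ((0.4612143337726593, 0.027486028149724007), (0.08434771001338959, 0.02997993305325508), 62.1494255065918)
((282.5234680175781, 216.53355407714844), (35.043460845947266, 162.71730041503906), 3.66778826713562) ((0.5659103989601135, 0.1854691505432129), (0.029329633340239525, 0.14031410217285156), 63.65662384033203)
((418.74615478515625, 160.78416442871094), (91.5903091430664, 346.014892578125), 28.20162582397461) ((0.5713465809822083, 0.2949812412261963), (0.08211979269981384, 0.262084424495697), 43.213008880615234)
((368.4906311035156, 48.95747756958008), (80.3213119506836, 91.61320495605469), 9.309940338134766) ((0.4685603976249695, 0.2896145284175873), (0.05719815939664841, 0.059446629136800766), 60.950626373291016)
((227.0, 122.5), (245.0, 156.0), 90.0) ((0.48267409205436707, 0.16892199218273163), (0.10872270911931992, 0.19238731265068054), 60.41743850708008)
((136.5, 30.0), (60.0, 27.0), 90.0) ((0.3943684697151184, 0.14384661614894867), (0.018832705914974213, 0.03884880989789963), 60.193878173828125)
((73.5, 75.0), (150.0, 147.0), 90.0) ((0.4020519554615021, 0.0836750864982605), (0.11533202230930328, 0.10068975389003754), 62.89762878417969)
```

Call:
carry_out:
  commands:
    - [[0, 0, 0.5, 0, 0, 0], [0, 0, 0.5, 0, 0, 0], [0, 0, 0.5, 0, 0, 0], [0, 0, 0.5, 0, 0, 0], [0, 0, 0.5, 0, 0, 0], [0, 0, 0.4, 0, 0, 0], [0, 0, 0.25, 0, 0, 0], [0, 0, 0, 0, 0, 0]]

```text
clock: 3.33
position: [0.5562, 0.1896, 0.0541]
ee_rot: [0.19, 0.982, -0.0, -0.001]
ft_force: [0.2, 0.5, -0.3]
grip_width: 1.002
grasp_force: 0.0
```

Call:
carry_out:
  commands:
    - [[0, 0, 0, 0, 0, 0], [0, 0, 0, 0, 0, 0], [0, 0, 0, 0, 0, 0], [0, 0, 0, 0, 0, 0], [0, 0, 0, 0, 0, 0], [0, 0, 0, 0, 0, 0], [0, 0, 0, 0, 0, 0], [0, 0, 0, 0, 0, 0], [0, 0, 0, 0, 0, 0], [0, 0, 0, 0, 0, 0], [0, 0, 0, 0, 0, 0], [0, 0, 0, 0, 0, 0]]
  hand: 1
  force: 40

```text
clock: 4.33
position: [0.5569, 0.1899, 0.0556]
ee_rot: [0.19, 0.982, 0.0, 0.0]
ft_force: [-0.5, -0.9, 6.1]
grip_width: 0.257
grasp_force: 42.1
```

Call:
carry_out:
  commands:
    - [[0, 0, -0.2, 0, 0, 0], [0, 0, -0.5, 0, 0, 0], [0, 0, -0.7, 0, 0, 0], [0, 0, -0.7, 0, 0, 0], [0, 0, -0.7, 0, 0, 0], [0, 0, -0.7, 0, 0, 0], [0, 0, -0.7, 0, 0, 0], [0, 0, -0.5, 0, 0, 0], [0, -0.5, 0, 0, 0, 0], [0, -0.7, 0, 0, 0, 0], [0, -0.7, 0, 0, 0, 0], [0, -0.6, 0, 0, 0, 0], [0, 0, 0, 0, 0, 0], [0, 0, 0, 0, 0, 0], [0, 0, 0, 0, 0, 0]]

```text
clock: 5.58
position: [0.5191, 0.0975, 0.2431]
ee_rot: [0.19, 0.982, 0.0, -0.0]
ft_force: [0.5, 0.9, -2.8]
grip_width: 0.254
grasp_force: 40.9
```

Run:
```python
from h import *
np.set_printoptions(precision=4,suppress=True)
o=get_obs();print(o["position"],o["ft_force"],o["grip_width"],Ro.from_quat(o["ee_rot"]).as_matrix());p=camera_params("wrist")
np.savez("w3.npz",**p)
im=camera("wrist")[:,:,::-1];cv2.imwrite("pics/w3.png",im)
cv2.imwrite("pics/w3v.png",cv2.resize(im[60:400,:400],(706,600),interpolation=cv2.INTER_CUBIC))
```

```text
[0.5191 0.0975 0.2431] [ 0.4991  0.8555 -2.8487] 0.25429891407502664 [[-0.928   0.3727 -0.0001]
 [ 0.3727  0.928   0.0004]
 [ 0.0002  0.0003 -1.    ]]
```

View pics/w3v.png

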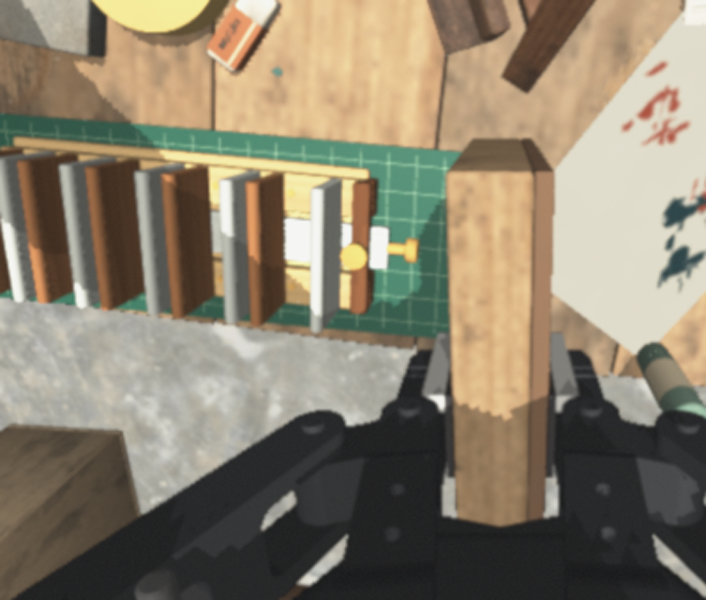

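The held block is at centre. To the left are the rack's alternating grey metal and brown wood dividers (crop x≈325, 260, 235, 178, 152, 100, 75, 35, 12), with slot 5 at 265–312. I'll rectify onto the plane of the divider tops.

```bash
cat >> h.py <<'E'
def rect(p,im,z,O,ang,W,H,s):  # world-plane view: cols along -? ex=(cos,sin) ; rows along ey; s m/px
    ex=np.array([np.cos(ang),np.sin(ang)]);ey=np.array([-ex[1],ex[0]])
    u,v=np.meshgrid(np.arange(W)*s,np.arange(H)*s)
    X=np.stack([O[0]+u*ex[0]+v*ey[0],O[1]+u*ex[1]+v*ey[1],np.full_like(u,z)],-1)
    c=X@p["R"].T+p["t"];q=c[...,:2]/c[...,2:];q=q*(1+p["k1"]*(q**2).sum(-1,keepdims=True))
    q=q*p["mtx"][0,0]+p["mtx"][:2,2]
    return cv2.remap(im,q[...,0].astype(np.float32),q[...,1].astype(np.float32),cv2.INTER_CUBIC)
E
python3 - <<'E'
from h import *
np.set_printoptions(precision=4,suppress=True)
p=dict(np.load("w3.npz"));im=cv2.imread("pics/w3.png")
k=400/706
for n,u in {"m5a":(317,190),"m5b":(314,330),"m3a":(140,168),"m3b":(155,318),"m4a":(224,178),"m4b":(228,325),"m2a":(64,162),"m2b":(80,306)}.items():
    print(n,cast(p,(u[0]*k,u[1]*k+60),.065))
print('pull',cast(p,(410*k,250*k+60),.04))
for u in((480,141),(533,141)):print('foot',cast(p,(u[0]*k,u[1]*k+60),.187))
for u in((449,170),(553,170)):print('top',cast(p,(u[0]*k,u[1]*k+60),.277))
E
```

```text
m5a [0.4594 0.0032 0.065 ]
m5b [ 0.5407 -0.0412  0.065 ]
m3a [ 0.4063 -0.0916  0.065 ]
m3b [ 0.4941 -0.1363  0.065 ]
m4a [ 0.4315 -0.0462  0.065 ]
m4b [ 0.5165 -0.0928  0.065 ]
m2a [ 0.3844 -0.1347  0.065 ]
m2b [ 0.4679 -0.18    0.065 ]
pull [0.5196 0.0333 0.04  ]
foot [0.4623 0.1129 0.187 ]
foot [0.4694 0.1308 0.187 ]
top [0.46   0.1104 0.277 ]
top [0.4678 0.13   0.277 ]
```

Run:
```python
from h import *
p=dict(np.load("w3.npz"));im=cv2.imread("pics/w3.png")
r=rect(p,im,.065,(.447,-.26),np.radians(61.45),780,380,.00035)
cv2.imwrite("pics/r3.png",r)
```

```text
(no output)
```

View pics/r3.png

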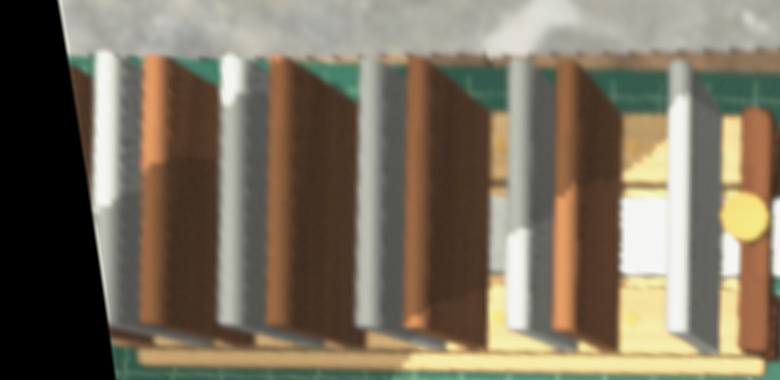

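Rectified, the divider tops run from row 58 to 328. Metal tops start at columns 95, 220, 360, 508 and 670, and wood tops end at 165, 290, 428 and 577. That makes slots 1–5 about 16, 20, 24.4, 28 and 32.5 mm wide, so slot 3 should be the first to take the block, with slots 1 and 2 offered before it.

```bash
cat >> h.py <<'E'
O=np.array([.447,-.26]);A=np.radians(61.45)
ex=np.array([np.cos(A),np.sin(A)]);ey=np.array([-ex[1],ex[0]])
def slot(y): return O+y*ex+.0675*ey
def gap():
    return
E
python3 - <<'E'
from h import *
np.set_printoptions(precision=4,suppress=True)
im=cv2.cvtColor(cv2.imread("pics/r3.png"),cv2.COLOR_BGR2GRAY).astype(float)
for a,b in((80,110),(170,200),(280,310)):
    g=np.diff(cv2.GaussianBlur(im[a:b].mean(0)[None],(5,1),0)[0]);
    k=[(i,int(g[i])) for i in range(120,760) if abs(g[i])>4 and abs(g[i])==abs(g[max(0,i-5):i+6]).max()];print(a,k)
o=get_obs()
for y in(.0255,.0255+.0415,.1136):
    P=slot(y);print(P,tool(np.array([*P,0])-[*o["position"][:2],0]))
b=camera_params("side");a=camera_params("scene")
print('vise',cast(b,(300/1.4,440/1.4),.08),cast(b,(330/1.4,445/1.4),.06),cast(a,(395/1.4,213/1.4),.1))
E
```

```text
80 [(142, 9), (162, -7), (219, 21), (243, -8), (359, 11), (378, -6), (425, -4), (508, 13), (528, -7), (556, 4), (575, -5), (668, 14), (689, -13)]
170 [(219, 15), (240, -6), (357, 16), (378, -6), (405, 4), (489, 12), (509, 4), (527, -7), (555, 5), (575, -7), (621, 15), (668, 5), (688, -18), (722, 12), (739, -8)]
280 [(139, 4), (217, 15), (240, -6), (266, 4), (355, 15), (377, -7), (404, 4), (423, -4), (487, 23), (527, -15), (553, 10), (574, -10), (619, 20), (687, -18), (720, 17), (738, -15)]
[ 0.3999 -0.2053] [-0.0528 -8.1475 -0.0033]
[ 0.4197 -0.1689] [-0.1741 -7.1171 -0.003 ]
[ 0.442 -0.128] [-0.3103 -5.9601 -0.0025]
vise [ 0.279  -0.2667  0.08  ] [ 0.3211 -0.2749  0.06  ] [ 0.2284 -0.3173  0.1   ]
```

Call:
carry_out:
  commands:
    - [[0, -0.4, 0, 0, 0, 0], [0, -0.7, 0, 0, 0, 0], [0, -0.7, 0, 0, 0, 0], [0, -0.7, 0, 0, 0, 0], [0, -0.7, 0, 0, 0, 0], [0, -0.7, 0, 0, 0, 0], [0, -0.7, 0, 0, 0, 0], [0, -0.7, 0, 0, 0, 0], [0, -0.7, 0, 0, 0, 0], [0, -0.7, 0, 0, 0, 0], [0, -0.7, 0, 0, 0, 0], [-0.05, -0.45, 0, 0, 0, 0], [0, -0.3, 0, 0, 0, 0], [0, 0, 0, 0, 0, 0.6], [0, 0, 0, 0, 0, 0.42], [0, 0, 0, 0, 0, 0], [0, 0, 0, 0, 0, 0]]

```text
clock: 7.05
position: [0.4, -0.2056, 0.2428]
ee_rot: [0.241, 0.971, 0.0, -0.0]
ft_force: [0.4, -0.0, -3.2]
grip_width: 0.252
grasp_force: 41.0
```

Call:
carry_out:
  commands:
    - [[0, 0, 0.3, 0, 0, 0], [0, 0, 0.5, 0, 0, 0], [0, 0, 0.5, 0, 0, 0], [0, 0, 0.5, 0, 0, 0], [0, 0, 0.4, 0, 0, 0], [0, 0, 0.2, 0, 0, 0], [0, 0, 0, 0, 0, 0], [0, 0, 0, 0, 0, 0], [0, 0, 0, 0, 0, 0], [0, 0, 0, 0, 0, 0]]

```text
clock: 7.88
position: [0.4003, -0.2064, 0.148]
ee_rot: [0.242, 0.97, -0.0, 0.001]
ft_force: [0.9, 1.1, -2.8]
grip_width: 0.251
grasp_force: 40.9
```

Run:
```python
from h import *
np.set_printoptions(precision=4,suppress=True)
o=get_obs();print(o["position"],o["ft_force"],o["torque"],o["joint_pos"],Ro.from_quat(o["ee_rot"]).as_matrix());p=camera_params("wrist")
np.savez("w4.npz",**p)
im=camera("wrist")[:,:,::-1];cv2.imwrite("pics/w4.png",im)
cv2.imwrite("pics/w4v.png",cv2.resize(im[0:340,100:],None,fx=1.7,fy=1.7,interpolation=cv2.INTER_CUBIC))
```

```text
[ 0.4003 -0.2064  0.148 ] [ 0.9135  1.1292 -2.8285] [0.0094 0.0079 0.045 ] [ 0.3236  0.0139  0.0515  2.0125 -0.0009  1.1132  1.4577] [[-0.883   0.4694  0.0019]
 [ 0.4694  0.883  -0.0006]
 [-0.0019  0.0003 -1.    ]]
```

View pics/w4v.png

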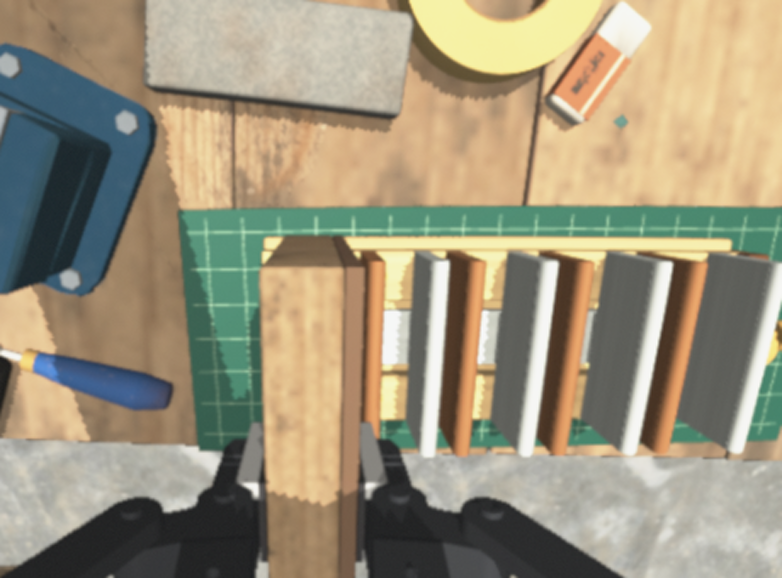

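The block hovers over slot 1. Right of it are wood 2 (x≈375), metal 2 (435), wood 3 (465), metal 3 (540), wood 4 (568), metal 4 (650) and so on. The block's lower near edge is at about (283–345, 237).

Run:
```python
from h import *
np.set_printoptions(precision=4,suppress=True)
p=dict(np.load("w4.npz"));im=cv2.imread("pics/w4.png")
s=.00025
r=rect(p,im,.065,tuple(O),A,1000,520,s);cv2.imwrite("pics/r4.png",r)
g0=cv2.cvtColor(r,cv2.COLOR_BGR2GRAY).astype(float)
for a in(150,220,290,360):
    g=np.diff(cv2.GaussianBlur(g0[a:a+20].mean(0)[None],(7,1),0)[0])
    print(a,[(round(i*s*1e3,1),int(g[i])) for i in range(100,995) if abs(g[i])>4 and abs(g[i])==abs(g[max(0,i-8):i+9]).max()])
# ends rows
for c in (760,1000):
    pass
# block end face lower edge: rectified at foot height
f=.148-.0556
r=rect(p,im,f,tuple(O),A,500,560,s);cv2.imwrite("pics/r4f.png",r)
for u in((283,237),(345,237)):
    X=cast(p,(u[0]/1.7+100,u[1]/1.7),f)[:2]-O;print(X@ex*1e3,X@ey*1e3)
for u in((262,264),(364,264)):
    X=cast(p,(u[0]/1.7+100,u[1]/1.7),f+.09)[:2]-O;print('top',X@ex*1e3,X@ey*1e3)
X=get_obs()["position"][:2]-O;print('tcp',X@ex*1e3,X@ey*1e3)
v=np.hstack([cv2.resize(r[200:560],(500,360)),]);cv2.imwrite("pics/r4v.png",np.vstack([cv2.resize(v,(800,576))]))
```

```text
150 [(38.8, -8), (48.2, -8), (58.0, 6), (64.8, -4), (69.8, -7), (77.8, 15), (85.5, -22), (94.5, 8), (110.5, -7), (126.0, 12), (133.8, -23), (143.0, 6), (150.0, -6), (154.8, -5), (178.2, 11), (186.2, -23), (195.0, 5), (202.5, -9), (234.5, 9), (242.8, -16), (247.5, 4)]
220 [(38.8, -11), (48.0, -10), (57.5, 11), (65.0, -5), (69.5, -11), (77.8, 15), (85.2, -22), (94.2, 8), (101.5, 11), (105.5, -7), (110.0, -10), (126.0, 11), (133.8, -23), (142.5, 6), (154.0, -9), (178.2, 11), (186.0, -24), (195.0, 5), (202.2, -10), (234.5, 9), (242.5, -18), (247.2, 5)]
290 [(38.5, -9), (48.0, -9), (57.0, 14), (64.0, -4), (68.8, -12), (77.5, 13), (85.0, -23), (94.0, 7), (101.0, 13), (109.0, -13), (125.8, 12), (133.2, -25), (142.5, 6), (152.5, -12), (178.0, 10), (185.8, -26), (194.5, 5), (202.0, -9), (234.2, 9)]
360 [(38.2, -6), (47.5, -10), (56.8, 11), (68.8, -10), (77.2, 13), (84.8, -24), (94.0, 7), (101.0, 7), (109.5, -10), (125.5, 11), (133.0, -27), (142.3, 6), (153.2, -8), (177.8, 9), (185.5, -26), (194.8, 5), (201.8, -11), (234.2, 8), (243.8, -19)]
13.820672711964706 125.27606318128878
37.16059723548805 125.53942494321635
top 14.033901698069998 126.71511404124722
top 35.393732589304605 126.95410937129772
tcp 24.672949278686033 66.7828388004815
```

View pics/r4v.png

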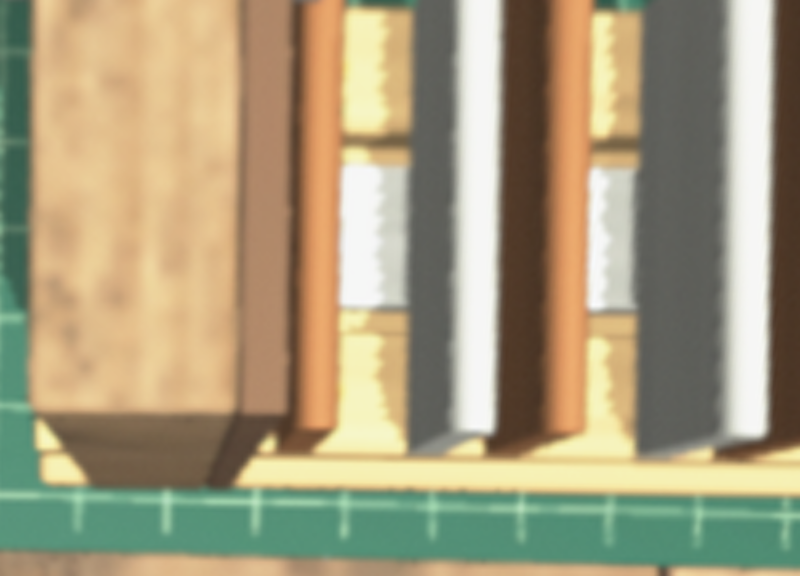

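Run:
```python
from h import *
r=cv2.imread("pics/r4.png");g0=cv2.cvtColor(r,cv2.COLOR_BGR2GRAY).astype(float);s=.25
for n,a,b in(("m2",79,84),("w3",96,100),("m3",128,132),("m4",180,184),("m5",236,241),("w5",197,201)):
    g=np.diff(cv2.GaussianBlur(g0[:,int(a/s):int(b/s)].mean(1)[None],(7,1),0)[0])
    print(n,[(i*s,int(g[i])) for i in range(5,515) if abs(g[i])>6 and abs(g[i])==abs(g[max(0,i-8):i+9]).max()])
r=cv2.imread("pics/r4f.png");h=cv2.cvtColor(r,cv2.COLOR_BGR2GRAY).astype(float)
for a in(470,480,490,495,500,505):
    g=np.diff(cv2.GaussianBlur(h[a:a+4].mean(0)[None],(5,1),0)[0])
    print(a*s,[(i*s,int(g[i])) for i in range(5,220) if abs(g[i])>4 and abs(g[i])==abs(g[max(0,i-5):i+6]).max()])
```

```text
m2 [(18.75, 7), (114.0, -16), (119.5, 10), (124.5, -16), (128.25, -6)]
w3 [(115.25, 14), (124.75, -16)]
m3 [(19.5, 7), (115.25, -22), (119.75, 14), (125.0, -16)]
m4 [(116.0, -24), (121.0, 7), (126.0, -14)]
m5 [(21.25, 7), (116.25, -7)]
w5 [(116.5, 6), (121.25, 9), (126.0, -15)]
117.5 [(5.25, 21), (8.25, -21), (34.75, -5), (41.25, 12), (43.0, -13), (51.25, 19)]
120.0 [(5.75, 8), (9.5, -10), (33.75, -5), (40.0, 20), (42.75, -17), (48.75, 16)]
122.5 [(6.25, 18), (12.0, -19), (32.75, -4), (38.0, 21)]
123.75 [(6.25, 17), (13.0, -20), (32.25, -4), (37.25, 24)]
125.0 [(6.5, 7), (13.25, -13), (32.0, -4), (36.5, 18)]
126.25 [(11.25, 4), (13.0, -4), (26.5, -7), (39.25, 9), (53.0, 5)]
```

Call:
carry_out:
  commands:
    - [[0.015, 0.015, 0.2, 0, 0, 0], [0, 0, 0.2, 0, 0, 0], [0, 0, 0.15, 0, 0, 0], [0, 0, 0.05, 0, 0, 0], [0, 0, 0, 0, 0, 0], [0, 0, 0, 0, 0, 0], [0, 0, 0, 0, 0, 0], [0, 0, 0, 0, 0, 0]]

```text
clock: 8.6
position: [0.3992, -0.2054, 0.1227]
ee_rot: [0.242, 0.97, 0.0, -0.0]
ft_force: [0.1, -0.2, -2.4]
grip_width: 0.256
grasp_force: 41.2
```

Call:
carry_out:
  commands:
    - [[0, 0, 0.02, 0, 0, 0], [0, 0, 0.02, 0, 0, 0], [0, 0, 0, 0, 0, 0], [0, 0, 0, 0, 0, 0]]

```text
clock: 8.93
position: [0.3994, -0.2055, 0.1222]
ee_rot: [0.242, 0.97, 0.0, 0.0]
ft_force: [-4.8, 2.2, 10.1]
grip_width: 0.254
grasp_force: 42.7
```

Call:
carry_out:
  commands:
    - [[0, 0, 0.015, 0, 0, 0], [0, 0, 0, 0, 0, 0], [0, 0, 0, 0, 0, 0]]

```text
clock: 9.18
position: [0.3995, -0.2055, 0.1222]
ee_rot: [0.242, 0.97, 0.0, 0.0]
ft_force: [-7.0, 3.8, 15.7]
grip_width: 0.251
grasp_force: 43.6
```

Call:
carry_out:
  commands:
    - [[0, 0, -0.1, 0, 0, 0], [0, 0, -0.2, 0, 0, 0], [0, 0.3, 0, 0, 0, 0], [0, 0.45, 0, 0, 0, 0], [0, 0.3, 0, 0, 0, 0], [0, 0, 0, 0, 0, 0], [0, 0, 0, 0, 0, 0], [0, 0, 0.15, 0, 0, 0], [0, 0, 0.05, 0, 0, 0], [0, 0, 0.05, 0, 0, 0], [0, 0, 0, 0, 0, 0], [0, 0, 0, 0, 0, 0], [0, 0, 0, 0, 0, 0]]

```text
clock: 10.27
position: [0.419, -0.1685, 0.1228]
ee_rot: [0.242, 0.97, 0.0, 0.0]
ft_force: [0.1, -1.2, -3.4]
grip_width: 0.255
grasp_force: 41.0
```

```bash
cat > chk.py <<'E'
from h import *
import sys
np.set_printoptions(precision=4,suppress=True)
o=get_obs();R=Ro.from_quat(o["ee_rot"]);print(o["position"],"Ftool",R.inv().apply(o["ft_force"]),"Ttool",R.inv().apply(o["torque"]),R.as_matrix()[:,1],o["grip_width"])
X=o["position"][:2]-O;print("tcp y,x",X@ex*1e3,X@ey*1e3)
p=camera_params("wrist");np.savez(sys.argv[1]+".npz",**p)
im=camera("wrist")[:,:,::-1];cv2.imwrite(f"pics/{sys.argv[1]}.png",im)
s=.25
def edges(v,t,lo,hi):
    g=np.diff(cv2.GaussianBlur(v[None],(5,1),0)[0])
    return [(round(i*s,2),int(g[i])) for i in range(int(lo/s),int(hi/s)) if abs(g[i])>t and abs(g[i])==abs(g[max(0,i-6):i+7]).max()]
g=cv2.cvtColor(rect(p,im,.065,tuple(O),A,1000,520,s/1e3),cv2.COLOR_BGR2GRAY).astype(float)
for a in(370,420,445):print('tops',a*s,edges(g[a:a+12].mean(0),4,2,249))
f=float(sys.argv[2])
g=cv2.cvtColor(rect(p,im,f,tuple(O),A,1000,560,s/1e3),cv2.COLOR_BGR2GRAY).astype(float)
c=X@ex*1e3
for a in(485,492,499,505):print('foot',a*s,edges(g[a:a+4].mean(0),4,c-20,c+20))
print('footend',edges(g[:,int((c-4)/s):int((c+4)/s)].mean(1),5,110,138))
E
python3 chk.py w5 .067
```

```text
[ 0.419  -0.1685  0.1228] Ftool [-0.6219 -0.9902  3.3634] Ttool [-0.0097  0.0014  0.0221] [0.4701 0.8826 0.0001] 0.25544413930051674
tcp y,x 66.95790333824772 68.35091266795135
tops 92.5 [(7.0, -6), (9.75, 9), (17.25, -9), (25.5, 20), (33.75, 7), (40.5, -18), (45.0, 8), (47.25, 5), (79.0, -9), (89.0, -12), (93.75, 8), (101.0, 11), (110.0, -4), (115.0, -10), (125.25, 13), (132.75, -30), (142.0, 6), (149.0, 7), (152.5, -6), (158.0, -8), (177.5, 10), (185.25, -29), (194.0, 5), (204.0, -7), (234.0, 8), (241.5, -22)]
tops 105.0 [(5.5, 6), (10.0, 7), (16.75, -9), (25.0, 26), (34.0, 6), (40.5, -17), (44.75, 20), (79.0, -7), (89.0, -15), (93.25, 7), (100.75, 13), (110.5, -7), (114.75, -12), (125.5, 11), (132.5, -28), (142.0, 6), (149.0, 11), (153.0, -9), (158.0, -12), (177.5, 10), (185.0, -28), (194.25, 5), (204.5, -10), (233.75, 8), (241.5, -21)]
tops 111.25 [(5.25, 12), (10.5, 5), (17.25, -6), (25.0, 26), (32.75, -5), (40.5, -15), (44.5, 23), (78.75, -8), (88.75, -16), (93.25, 8), (100.75, 14), (114.75, -11), (125.0, 11), (132.5, -28), (141.5, 7), (148.75, 11), (155.25, -8), (158.0, -13), (177.5, 10), (185.0, -27), (194.75, 5), (204.5, -11), (233.5, 8), (241.25, -23)]
foot 121.25 [(51.75, -18), (76.25, -5), (82.5, 23)]
foot 123.0 [(53.25, -18), (75.75, -4), (81.25, 22)]
foot 124.75 [(52.25, -6), (74.75, -4), (80.75, 12)]
foot 126.25 [(52.25, -8), (56.25, -4), (74.25, -4), (81.0, 9)]
footend [(116.0, -12), (128.25, 5), (137.25, 6)]
```

Call:
carry_out:
  commands:
    - [[0, 0, 0.01, 0, 0, 0], [0, 0, 0.01, 0, 0, 0], [0, 0, 0, 0, 0, 0], [0, 0, 0, 0, 0, 0]]

```text
clock: 10.65
position: [0.419, -0.1683, 0.1219]
ee_rot: [0.242, 0.97, 0.0, 0.0]
ft_force: [0.1, 0.4, -2.6]
grip_width: 0.254
grasp_force: 41.0
```

Call:
carry_out:
  commands:
    - [[0, 0, 0.006, 0, 0, 0], [0, 0, 0, 0, 0, 0], [0, 0, 0, 0, 0, 0]]

```text
clock: 10.9
position: [0.419, -0.1684, 0.1218]
ee_rot: [0.242, 0.97, 0.0, 0.0]
ft_force: [-0.4, 0.5, -1.9]
grip_width: 0.254
grasp_force: 41.1
```

Call:
carry_out:
  commands:
    - [[0, 0, 0.006, 0, 0, 0], [0, 0, 0, 0, 0, 0], [0, 0, 0, 0, 0, 0]]

```text
clock: 11.15
position: [0.4191, -0.1684, 0.1216]
ee_rot: [0.242, 0.97, 0.0, 0.0]
ft_force: [-1.4, 0.7, 1.4]
grip_width: 0.25
grasp_force: 41.5
```

Call:
carry_out:
  commands:
    - [[0, 0, 0.006, 0, 0, 0], [0, 0, 0, 0, 0, 0], [0, 0, 0, 0, 0, 0]]

```text
clock: 11.4
position: [0.4192, -0.1685, 0.1215]
ee_rot: [0.242, 0.97, -0.0, 0.0]
ft_force: [-1.0, -0.4, 4.6]
grip_width: 0.254
grasp_force: 41.9
```

Call:
carry_out:
  commands:
    - [[0, 0, 0.005, 0, 0, 0], [0, 0, 0, 0, 0, 0], [0, 0, 0, 0, 0, 0]]

```text
clock: 11.65
position: [0.4192, -0.1685, 0.1214]
ee_rot: [0.242, 0.97, -0.0, 0.0]
ft_force: [-2.8, -0.5, 6.6]
grip_width: 0.255
grasp_force: 42.3
```

Slots 1 and 2 both stopped the block at the divider tops. On to slot 3.

Call:
carry_out:
  commands:
    - [[0, 0, -0.1, 0, 0, 0], [0, 0, -0.2, 0, 0, 0], [0, 0.3, 0, 0, 0, 0], [0, 0.5, 0, 0, 0, 0], [0, 0.345, 0, 0, 0, 0], [0, 0, 0, 0, 0, 0], [0, 0, 0, 0, 0, 0], [0, 0, 0.15, 0, 0, 0], [0, 0, 0.05, 0, 0, 0], [0, 0, 0, 0, 0, 0], [0, 0, 0, 0, 0, 0]]

```text
clock: 12.57
position: [0.4401, -0.1283, 0.1247]
ee_rot: [0.243, 0.97, -0.0, -0.0]
ft_force: [1.0, -0.0, -2.3]
grip_width: 0.254
grasp_force: 41.0
```

```bash
python3 chk.py w6 .0707
python3 - <<'E'
import cv2
im=cv2.imread("pics/w6.png");cv2.imwrite("pics/w6v.png",cv2.resize(im[100:300,180:440],None,fx=3,fy=3,interpolation=cv2.INTER_CUBIC))
E
```

```text
[ 0.4401 -0.1283  0.1247] Ftool [-0.8943  0.4371  2.3489] Ttool [-0.0055 -0.0295 -0.0155] [ 0.4705  0.8824 -0.0002] 0.2541032714261842
tcp y,x 112.33465122597305 69.02336152706721
tops 92.5 [(2.0, -4), (32.75, 25), (40.75, -14), (50.0, 8), (57.25, -8), (66.5, 17), (78.0, 6), (84.5, -16), (89.25, 9), (92.5, 5), (124.5, -10), (136.5, -13), (141.75, 8), (149.0, 12), (160.5, -6), (165.75, -9), (177.5, 13), (184.75, -27), (194.0, 6), (201.0, 12), (206.75, -7), (212.0, -9), (234.0, 9), (244.25, -22), (247.75, -6)]
tops 105.0 [(9.0, 4), (32.5, 23), (40.5, -15), (49.75, 8), (57.0, -9), (66.0, 25), (78.0, 5), (84.5, -18), (89.0, 22), (91.5, -11), (124.5, -7), (133.0, 6), (136.5, -15), (141.75, 8), (148.75, 14), (161.0, -9), (166.0, -11), (177.75, 11), (184.5, -27), (194.25, 6), (201.0, 11), (207.5, -9), (212.5, -9), (233.75, 9), (241.0, -23), (245.75, 6), (247.5, -6)]
tops 111.25 [(32.5, 23), (40.5, -12), (49.75, 6), (56.5, -7), (65.75, 26), (76.5, -6), (84.25, -16), (88.75, 20), (91.5, -10), (124.5, -8), (132.75, 6), (136.25, -15), (141.5, 8), (148.5, 14), (162.75, -9), (165.75, -11), (177.75, 11), (184.5, -28), (194.0, 6), (200.75, 13), (208.0, -7), (212.5, -11), (233.75, 9), (241.0, -22), (245.75, 8)]
foot 121.25 [(96.75, -20), (122.0, -4), (128.25, 17)]
foot 123.0 [(98.0, -18), (121.25, -4), (127.25, 21)]
foot 124.75 [(99.0, -14), (120.5, -4), (126.25, 21)]
foot 126.25 [(94.0, -11), (120.0, -4), (124.75, 4)]
footend [(117.0, -13), (128.25, 5)]
```

View pics/w6v.png

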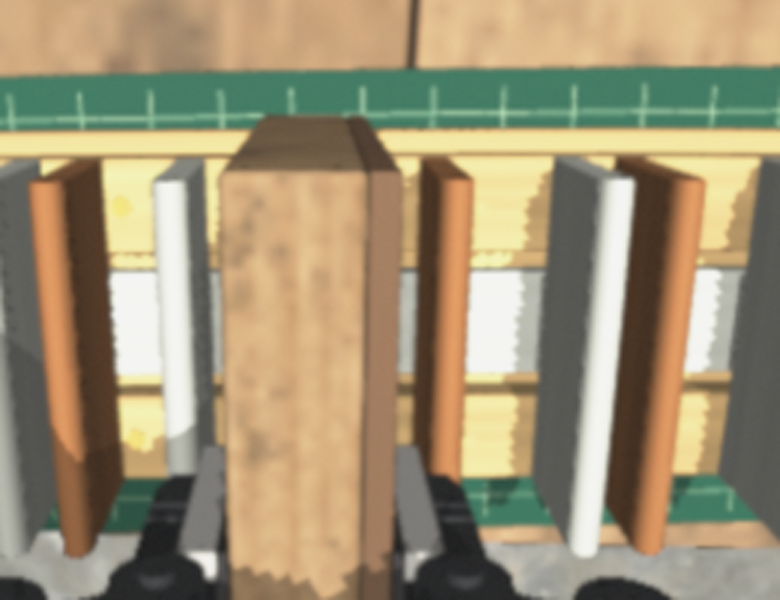

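The block is over slot 3. Its lower near edge spans crop (268–352, 117), between metal 2 (180) and wood 4 (445).

Run:
```python
from h import *
p=dict(np.load("w6.npz"));im=cv2.imread("pics/w6.png")
g=cv2.cvtColor(im,cv2.COLOR_BGR2GRAY).astype(float)
c=g[:,272:294].mean(1);d=np.diff(c);print('rows',[(i,int(d[i])) for i in range(130,165)if abs(d[i])>5])
for r in(141,143,146,150):
    d=np.diff(g[r]);print(r,[(i,int(d[i])) for i in range(250,318) if abs(d[i])>8])
for u in((268.5,139),(302.5,139)):
    for z in(.0674,):
        X=cast(p,u,z)[:2]-O;print(X@ex*1e3,X@ey*1e3)
for n,u in dict(m2=(180+170/3,100+178/3),w4=(180+455/3,100+178/3),m4=(180+615/3,100+178/3)).items():
    X=cast(p,u,.065)[:2]-O;print(n,X@ex*1e3,X@ey*1e3)
```

```text
rows [(138, -14), (139, -5), (155, 16), (156, 35), (157, 20), (158, 7)]
141 [(251, 13), (252, 32), (254, -33), (255, -18), (295, -11), (302, 14), (303, 10)]
143 [(261, -9), (262, -21), (263, -23), (264, -11), (295, -10), (296, -11), (303, 20), (304, 23), (305, 24), (306, 20), (307, 9)]
146 [(260, -27), (261, -52), (262, -38), (263, -11), (296, -11), (297, -12), (304, 24), (305, 55), (306, 52), (307, 20)]
150 [(257, -29), (258, -56), (259, -40), (298, -13), (307, 28), (308, 45), (309, 36), (310, 15)]
102.71479662162692 127.89834687038906
124.66426333693798 128.11978754458679
m2 81.36524717537199 114.25502240561471
w4 144.61179195866742 114.88495899151401
m4 180.39375431726324 115.37264946915167
```

Call:
carry_out:
  commands:
    - [[-0.01, 0, 0.04, 0, 0, 0], [0, 0, 0.02, 0, 0, 0], [0, 0, 0, 0, 0, 0], [0, 0, 0, 0, 0, 0]]

```text
clock: 12.95
position: [0.4408, -0.1281, 0.1226]
ee_rot: [0.242, 0.97, 0.0, -0.0]
ft_force: [-0.6, 0.3, -2.4]
grip_width: 0.252
grasp_force: 41.0
```

Call:
carry_out:
  commands:
    - [[0, 0, 0.015, 0, 0, 0], [0, 0, 0, 0, 0, 0], [0, 0, 0, 0, 0, 0]]

```text
clock: 13.2
position: [0.4409, -0.1281, 0.122]
ee_rot: [0.242, 0.97, 0.0, 0.0]
ft_force: [-0.1, 1.0, -3.7]
grip_width: 0.254
grasp_force: 41.0
```

Call:
carry_out:
  commands:
    - [[0, 0, 0.012, 0, 0, 0], [0, 0, 0, 0, 0, 0], [0, 0, 0, 0, 0, 0]]

```text
clock: 13.45
position: [0.4409, -0.1281, 0.1215]
ee_rot: [0.242, 0.97, 0.0, 0.0]
ft_force: [0.7, 0.0, -2.0]
grip_width: 0.254
grasp_force: 41.0
```

Call:
carry_out:
  commands:
    - [[0, 0, 0.012, 0, 0, 0], [0, 0, 0.012, 0, 0, 0], [0, 0, 0, 0, 0, 0], [0, 0, 0, 0, 0, 0]]

```text
clock: 13.78
position: [0.4408, -0.1281, 0.1205]
ee_rot: [0.242, 0.97, 0.0, -0.0]
ft_force: [-0.4, -0.0, -3.2]
grip_width: 0.254
grasp_force: 41.0
```

Call:
carry_out:
  commands:
    - [[0, 0, 0.012, 0, 0, 0], [0, 0, 0.012, 0, 0, 0], [0, 0, 0, 0, 0, 0], [0, 0, 0, 0, 0, 0]]

```text
clock: 14.12
position: [0.4408, -0.1281, 0.1196]
ee_rot: [0.242, 0.97, 0.0, 0.0]
ft_force: [0.6, 0.1, -2.5]
grip_width: 0.259
grasp_force: 41.0
```

Call:
carry_out:
  commands:
    - [[0, 0, 0.012, 0, 0, 0], [0, 0, 0.012, 0, 0, 0], [0, 0, 0, 0, 0, 0], [0, 0, 0, 0, 0, 0]]

```text
clock: 14.45
position: [0.4408, -0.1281, 0.1186]
ee_rot: [0.242, 0.97, 0.0, -0.0]
ft_force: [0.1, 0.2, -2.5]
grip_width: 0.253
grasp_force: 41.0
```

Call:
carry_out:
  commands:
    - [[0, 0, 0.025, 0, 0, 0], [0, 0, 0.025, 0, 0, 0], [0, 0, 0.025, 0, 0, 0], [0, 0, 0, 0, 0, 0]]

```text
clock: 14.78
position: [0.4407, -0.1281, 0.1154]
ee_rot: [0.242, 0.97, 0.0, -0.0]
ft_force: [-0.8, 0.1, -2.4]
grip_width: 0.253
grasp_force: 41.0
```

Call:
carry_out:
  commands:
    - [[0, 0, 0.03, 0, 0, 0], [0, 0, 0.03, 0, 0, 0], [0, 0, 0.03, 0, 0, 0], [0, 0, 0, 0, 0, 0]]

```text
clock: 15.12
position: [0.4407, -0.1281, 0.1117]
ee_rot: [0.242, 0.97, 0.0, -0.0]
ft_force: [-0.0, -0.4, -2.0]
grip_width: 0.258
grasp_force: 41.0
```

Call:
carry_out:
  commands:
    - [[0, 0, 0.03, 0, 0, 0], [0, 0, 0.03, 0, 0, 0], [0, 0, 0.03, 0, 0, 0], [0, 0, 0, 0, 0, 0]]

```text
clock: 15.45
position: [0.4407, -0.1281, 0.1082]
ee_rot: [0.242, 0.97, 0.0, -0.0]
ft_force: [-0.1, 0.9, -2.5]
grip_width: 0.252
grasp_force: 41.0
```

Call:
carry_out:
  commands:
    - [[0, 0, 0.04, 0, 0, 0], [0, 0, 0.04, 0, 0, 0], [0, 0, 0.04, 0, 0, 0], [0, 0, 0.04, 0, 0, 0], [0, 0, 0, 0, 0, 0]]

```text
clock: 15.87
position: [0.4406, -0.128, 0.1016]
ee_rot: [0.242, 0.97, -0.0, -0.0]
ft_force: [0.2, 0.3, -2.2]
grip_width: 0.253
grasp_force: 41.0
```

Call:
carry_out:
  commands:
    - [[0, 0, 0.04, 0, 0, 0], [0, 0, 0.04, 0, 0, 0], [0, 0, 0.04, 0, 0, 0], [0, 0, 0.04, 0, 0, 0], [0, 0, 0, 0, 0, 0]]

```text
clock: 16.28
position: [0.4407, -0.128, 0.0953]
ee_rot: [0.242, 0.97, 0.0, -0.0]
ft_force: [-0.2, -0.4, -1.9]
grip_width: 0.255
grasp_force: 41.0
```

Call:
carry_out:
  commands:
    - [[0, 0, 0.04, 0, 0, 0], [0, 0, 0.04, 0, 0, 0], [0, 0, 0.04, 0, 0, 0], [0, 0, 0.04, 0, 0, 0], [0, 0, 0, 0, 0, 0]]

```text
clock: 16.7
position: [0.4407, -0.1281, 0.0889]
ee_rot: [0.242, 0.97, 0.0, -0.0]
ft_force: [-0.3, 0.4, -2.4]
grip_width: 0.253
grasp_force: 41.0
```

Sliding in freely; the floor should be at TCP ≈0.077.

Call:
carry_out:
  commands:
    - [[0, 0, 0.04, 0, 0, 0], [0, 0, 0.04, 0, 0, 0], [0, 0, 0.04, 0, 0, 0], [0, 0, 0.04, 0, 0, 0], [0, 0, 0.04, 0, 0, 0], [0, 0, 0.02, 0, 0, 0], [0, 0, 0, 0, 0, 0], [0, 0, 0, 0, 0, 0]]

```text
clock: 17.37
position: [0.4409, -0.1281, 0.0804]
ee_rot: [0.242, 0.97, 0.0, 0.0]
ft_force: [-0.3, -0.2, -2.1]
grip_width: 0.255
grasp_force: 41.0
```

Call:
carry_out:
  commands:
    - [[0, 0, 0.02, 0, 0, 0], [0, 0, 0, 0, 0, 0], [0, 0, 0, 0, 0, 0]]

```text
clock: 17.62
position: [0.4409, -0.1281, 0.0797]
ee_rot: [0.242, 0.97, -0.0, 0.0]
ft_force: [0.1, -0.4, -2.8]
grip_width: 0.252
grasp_force: 41.0
```

Call:
carry_out:
  commands:
    - [[0, 0, 0.01, 0, 0, 0], [0, 0, 0, 0, 0, 0], [0, 0, 0, 0, 0, 0]]

```text
clock: 17.87
position: [0.4409, -0.1281, 0.0792]
ee_rot: [0.242, 0.97, 0.0, 0.0]
ft_force: [0.2, 1.2, -2.7]
grip_width: 0.251
grasp_force: 41.0
```

Call:
carry_out:
  commands:
    - [[0, 0, 0.015, 0, 0, 0], [0, 0, 0, 0, 0, 0], [0, 0, 0, 0, 0, 0]]

```text
clock: 18.12
position: [0.4408, -0.1281, 0.0786]
ee_rot: [0.242, 0.97, 0.0, -0.0]
ft_force: [-0.5, -0.6, -2.2]
grip_width: 0.251
grasp_force: 41.0
```

Call:
carry_out:
  commands:
    - [[0, 0, 0.01, 0, 0, 0], [0, 0, 0, 0, 0, 0], [0, 0, 0, 0, 0, 0]]

```text
clock: 18.37
position: [0.4409, -0.1281, 0.0782]
ee_rot: [0.242, 0.97, 0.0, 0.0]
ft_force: [0.0, 0.0, -2.8]
grip_width: 0.252
grasp_force: 41.0
```

Call:
carry_out:
  commands:
    - [[0, 0, 0.01, 0, 0, 0], [0, 0, 0, 0, 0, 0], [0, 0, 0, 0, 0, 0]]

```text
clock: 18.62
position: [0.4408, -0.1281, 0.0778]
ee_rot: [0.242, 0.97, 0.0, 0.0]
ft_force: [-0.1, -0.3, -2.4]
grip_width: 0.255
grasp_force: 41.0
```

Call:
carry_out:
  commands:
    - [[0, 0, 0.01, 0, 0, 0], [0, 0, 0, 0, 0, 0], [0, 0, 0, 0, 0, 0]]

```text
clock: 18.87
position: [0.4409, -0.1281, 0.0776]
ee_rot: [0.242, 0.97, 0.0, 0.0]
ft_force: [-0.7, -0.6, -0.2]
grip_width: 0.254
grasp_force: 41.2
```

Call:
carry_out:
  commands:
    - [[0, 0, 0.008, 0, 0, 0], [0, 0, 0, 0, 0, 0], [0, 0, 0, 0, 0, 0]]

```text
clock: 19.12
position: [0.441, -0.1281, 0.0776]
ee_rot: [0.242, 0.97, 0.0, 0.0]
ft_force: [-3.7, 1.4, 4.7]
grip_width: 0.251
grasp_force: 42.0
```

Call:
carry_out:
  commands:
    - [[0, 0, 0.006, 0, 0, 0], [0, 0, 0, 0, 0, 0], [0, 0, 0, 0, 0, 0]]

```text
clock: 19.37
position: [0.441, -0.128, 0.0775]
ee_rot: [0.242, 0.97, 0.0, 0.0]
ft_force: [-4.2, 1.2, 8.1]
grip_width: 0.254
grasp_force: 42.4
```

Call:
carry_out:
  commands:
    - [[0, 0, -0.012, 0, 0, 0], [0, 0, 0, 0, 0, 0], [0, 0, 0, 0, 0, 0]]
  force: 20

```text
clock: 19.62
position: [0.441, -0.1281, 0.0776]
ee_rot: [0.242, 0.97, 0.0, 0.0]
ft_force: [-2.5, 0.9, 4.0]
grip_width: 0.252
grasp_force: 41.8
```

Call:
carry_out:
  commands:
    - [[0, 0, 0, 0, 0, 0], [0, 0, 0, 0, 0, 0], [0, 0, 0, 0, 0, 0], [0, 0, 0, 0, 0, 0], [0, 0, 0, 0, 0, 0], [0, 0, 0, 0, 0, 0], [0, 0, 0, 0, 0, 0], [0, 0, 0, 0, 0, 0]]
  hand: -0.4

```text
clock: 20.28
position: [0.4409, -0.1281, 0.0774]
ee_rot: [0.242, 0.97, 0.0, 0.0]
ft_force: [-0.9, -0.2, -0.7]
grip_width: 0.697
grasp_force: 0.0
```

Run:
```python
from h import *
o=get_obs();print(o["position"],o["ft_force"],o["grip_width"],o["clock"]);p=camera_params("wrist");np.savez("w7.npz",**p)
cv2.imwrite("pics/w7.png",camera("wrist")[:,:,::-1])
im=cv2.imread("pics/w7.png")
d=np.diff(cv2.cvtColor(im,cv2.COLOR_BGR2GRAY).astype(float)[:,272:294].mean(1));print([(i,int(d[i])) for i in range(100,200)if abs(d[i])>8])
```

```text
[ 0.44087965 -0.12810453  0.07736546] [-0.94067482 -0.19117216 -0.67382177] 0.696503399176462 20.2833
[(122, -17), (123, -30), (124, -18), (137, -11), (138, -8), (155, 11), (156, 34), (157, 23), (158, 11)]
```

Call:
carry_out:
  commands:
    - [[0, 0, -0.1, 0, 0, 0], [0, 0, -0.2, 0, 0, 0], [0, 0, -0.4, 0, 0, 0], [0, 0, -0.6, 0, 0, 0], [0, 0, -0.6, 0, 0, 0], [0, 0, -0.6, 0, 0, 0], [0, 0, -0.6, 0, 0, 0], [0, 0, -0.4, 0, 0, 0], [-1, 0, 0, 0, 0, 0], [0, 0, 0, 0, 0, 0], [0, 0, 0, 0, 0, 0], [0, 0, 0, 0, 0, 0]]

```text
clock: 21.33
position: [0.4758, -0.1467, 0.2174]
ee_rot: [0.242, 0.97, 0.0, -0.0]
ft_force: [0.1, 0.2, 0.8]
grip_width: 0.703
grasp_force: 0.0
```

Run:
```python
from h import *
o=get_obs();print(o["position"]);p=camera_params("wrist");np.savez("w8.npz",**p)
im=camera("wrist")[:,:,::-1];cv2.imwrite("pics/w8.png",im)
a=cv2.resize(im[40:340,150:430],None,fx=1.9,fy=1.9,interpolation=cv2.INTER_CUBIC)
cv2.imwrite("pics/w8v.png",a)
```

```text
[ 0.4758377  -0.14672898  0.21743542]
```

View pics/w8v.png

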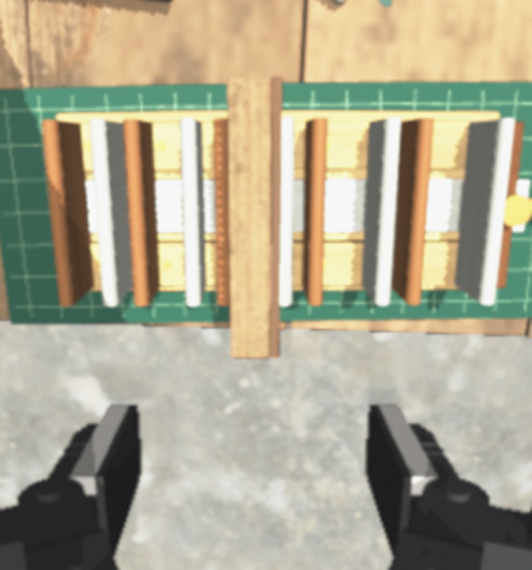

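Run:
```python
from h import *
p=dict(np.load("w8.npz"));im=cv2.imread("pics/w8.png");g=cv2.cvtColor(im,cv2.COLOR_BGR2GRAY).astype(float)
def L(x,y):return (150+x/1.9,40+y/1.9)
def fr(u,z):
    X=cast(p,u,z)[:2]-O;return np.round([X@ex*1e3,X@ey*1e3],2)
def ed(c0,c1,r0,r1):
    d=np.abs(np.diff(g[:,c0:c1].mean(1)));i=np.arange(r0,r1);w=d[r0:r1];k=i[w.argmax()];j=np.arange(k-2,k+3);return (j*d[j]).sum()/d[j].sum()+.5
def at(x):return 150+x/1.9
t=ed(int(at(236)),int(at(262)),74,88);b=ed(int(at(238)),int(at(264)),218,236)
print('block',t,b,fr((at(250),t),.11),fr((at(252),b),.11))
for n,x,x2 in(("m2",190,193),("m3",287,286),("w4",317,316),("m4",391,383)):
    t=ed(int(at(x-4)),int(at(x+4)),95,108);b=ed(int(at(x2-4)),int(at(x2+4)),190,206)
    A1,B1=fr((at(x),t),.065),fr((at(x2),b),.065);print(n,A1,B1,(A1+B1)/2)
for n,l,z in(("blk L,R top",(229,283),.11),):
    print(n,[fr(L(q,200),z) for q in l])
s=.25
r=cv2.cvtColor(rect(p,im,.065,tuple(O),A,1000,520,s/1e3),cv2.COLOR_BGR2GRAY).astype(float)
for a in(200,270,340):
    d=np.diff(cv2.GaussianBlur(r[a:a+20].mean(0)[None],(5,1),0)[0]);print(a*s,[(i*s,int(d[i])) for i in range(20,994) if abs(d[i])>5 and abs(d[i])==abs(d[max(0,i-6):i+7]).max()])
```

```text
block 80.63986013986015 227.79208633093526 [111.48 128.24] [113.55   7.7 ]
m2 [ 82.37 118.03] [82.12 19.23] [82.245 68.63 ]
m3 [129.29 118.63] [131.41  19.82] [130.35   69.225]
w4 [143.8  118.97] [147.3   20.44] [145.55   69.705]
m4 [179.75 119.2 ] [182.95  20.67] [181.35   69.935]
blk L,R top [array([102.99,  78.95]), array([126.04,  79.19])]
50.0 [(29.25, 16), (41.0, -14), (50.5, 6), (57.5, -9), (64.25, 16), (85.25, -16), (88.25, 13), (91.5, -5), (101.25, 9), (122.0, -5), (126.75, 11), (133.0, -9), (138.75, -11), (141.5, 8), (149.5, 7), (165.0, -5), (170.0, -7), (177.75, 14), (185.5, -20), (193.75, 7), (201.5, 8), (213.75, -5), (219.0, -9), (233.75, 12), (241.75, -13)]
67.5 [(29.0, 21), (41.0, -16), (50.5, 7), (57.25, -9), (63.5, 22), (85.25, -15), (88.0, 17), (93.0, -8), (100.5, 10), (121.5, -7), (126.75, 12), (138.25, -16), (142.0, 9), (149.0, 10), (169.0, -12), (177.5, 14), (185.25, -22), (194.0, 8), (201.0, 10), (218.0, -11), (233.5, 12)]
85.0 [(10.25, 7), (17.25, -7), (28.75, 15), (40.75, -15), (50.25, 8), (57.25, -9), (63.75, 18), (77.75, 6), (84.75, -17), (87.75, 14), (93.25, -6), (100.5, 12), (121.0, -8), (126.5, 13), (132.75, -5), (138.25, -13), (142.25, 9), (149.0, 8), (169.0, -11), (177.25, 14), (185.0, -24), (193.75, 8), (201.0, 8), (218.5, -10), (233.5, 12), (241.25, -15), (245.5, 7)]
```

The block stands fully down in slot 3, about 0.5–1 mm off centre along the slot, and the comb's edges have not moved.

```bash
python3 -c "
from workcell import *
print(hand_in())"
```

```text
the job is handed in; nothing more can be done
None
```

The job is handed in: slots 1 and 2 refused the lino block, and it now stands upright in slot 3, down on the rack's floor and within about 1 mm of centre. The first touch at slot 1 reached about 18 N, firmer than intended, but the comb shows no movement in the camera images.

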